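Weigh the powder sampler and put it through its holder eye

ROBOT

A 6-joint arm with a two-finger parallel gripper is mounted at the origin on the work surface. World frame = base frame: x ahead of the robot, y to its left, z up, the work surface at z = 0. Lengths are in m, angles in rad, forces in N, time in s.
With the tool pointing down it reaches from about 0.3 to 0.775 m from the base axis. Payload 14.6 kg.
Tool frame: the origin (TCP) lies at the very end of the fingers, on their centre line; the grasp point (between the pads) lies 19 mm behind it; z points along the fingers, y is the line along which they close (so a half turn about z gives the same grasp; the last joint's range is limited). The gripper opens to 85 mm and grips with 20 to 120 N. Pads are 22 mm wide; open, the fingers measure 114 mm over their backs; the gripper's body (76 mm by 85 mm) begins 54 mm behind the grasp point. The pads swing forward as they close: fully open they stand 13 mm farther back than shut.
Start: joints at [-1.349, 0.3, 1.521, -0, 1.321, -0.067], TCP at [0.157, -0.527, 0.231] pointing down, gripper open.
Joint ranges: [-3.03, 3.03], [-0.79, 2.21], [0.23, 2.52], [-1.04, 4.18], [0, 3.07], [-2.55, 2.55]. Speed limits (rad/s): [2.22, 2.22, 2.57, 3.14, 3.14, 3.14].

INTERFACE

Orientations are given as a unit quaternion [x, y, z, w].
In Python, from cell import arm, optics gives the robot as it stands.
- The arm moves only by the tool send_rows, never from a script. Its argument "steps" is a list of rows, each a list of 7 numbers: the shift along the tool's x, y, z as a fraction of full scale, then the turn, a rotation vector about the tool's x, y, z as a fraction of full scale, then the opening, from -1 (shut) to 1 (fully open). A call has 1 to 10 rows; each row shifts and turns the commanded pose from where the row before left it, along the tool's axes as they then stand; what a row does not reach is not made up. Full scale, the value 1, is 0.025 m for a shift and 0.08 rad for a turn. A row lasts 1/10 s, in which the tool goes at most 50 mm and 8.59 degrees, less where a joint would pass 70% of its speed; a pose out of reach is approached as far as the arm can. A call with a number of a shift or a turn outside -1 to 1 is refused whole. A call with a gripper value outside its range is refused whole. The fingers move at their own pace and stop on an object; "newtons" is the grip in N (left out, the last holds). Time passes only in rows, so rows that do not move let the fingers close. It gives the time, the measured TCP pose, the force, the opening and the grip force at its end, in the units of the state.
- arm.sense(): the state, without advancing time (a new reading comes with each control period).
- optics.snapshot(name): name is "scene" or "top" or "wrist"; returns (picture, depth): 384x512x3 uint8, blue, green, red; 384x512 float32, m along the optical axis (not along the pixel's ray), 0 where there is no reading.
- optics.camera_model(name): a dict with "K" (3x3 intrinsics, pixels), "dist" ([k1, k2, p1, p2, k3] as OpenCV has them; the pictures are not rectified), "extrinsics" (4x4, takes a point from world to camera coordinates); the wrist camera has in their place "T_tool_cam" (4x4, takes a point from camera to tool coordinates, whose origin is the TCP and whose axes are the flange's). Camera axes: x right, y down, z forward; pixel columns grow to the right and rows downward; lengths in m; the calibration is good to about 2 mm. A picture is of the moment at which its call begins: read the wrist's pose just before it. camera_model takes no time and is no camera call.
- arm.sign_off(): hands the job in; it is judged then, once.
The state is a dict: "time_s": time; "joint_pos": joint angles; "joint_velocities": joint speeds; "joint_torque": joint torques, N m; "ee_pos": TCP position; "tcp_rot": TCP orientation; "ft_force": force on the tool from outside, world axes, zero at the start; "ft_torque": the same for the moment, N m; "finger_gap": opening from 0.0 (shut) to 1.0 (fully open); "gripper_force": force on a finger pad.
Only numpy, scipy, OpenCV 4.12 (cv2) and the standard library are available. Lean on these libraries where they do the work, as an engineer would, in place of code of your own. Each camera call takes 0.05 s, during which the arm holds its last target. There are 200 camera calls.

TASK

Weigh the powder sampler: with the pan empty press the balance's wake key (the long bar lying across the balance) and then its zero key (the round one), draw the sampler out of its dock, lay it flat on the pan, let go of it, and press the record key (the small square one). Then take the sampler by its handle and put its shank through the eye of the holder until the handle is fully home against the plate and rests on the ledge. Press the keys one at a time and never the fourth key, and leave the other things on the bench where they stand.

Things in the scene. Friction and masses are not known exactly. Their poses are not given: they have to be found in the camera images.
- balance: white bench balance, fixed, 270 (x) x 220 (y) mm; origin under its centre on the bench, +x to its back, away from the robot (yaw within 0.15 rad). Low front panel, top 38 mm over the bench, with four white keys in a row across it (x = -100 mm, pitch 48 mm, in any order, each on a thin black square). Behind a dark display strip the body steps up to 58 mm and carries the pan
- pan: the balance's rectangular steel weighing pan, 150 (x) x 205 (y) mm, fixed to the balance (it does not sink), axes as the balance, its top 12 mm above this origin
- pan_top (a point): centre of the pan's top face, 70 mm above the bench
- top_bar_across (a point): long bar key, 40 mm across the balance (along its y) and 14 mm along its x: the wake key. This point is the middle of its top face, 53 mm above the bench when up; the cap stands 12 mm proud of its black square. It moves down with the key
- key_bar_across (a joint): travel of that key in m: 0 up, 0.006 fully down; it counts as pressed beyond 0.004 and springs back. Spring 1.5 N at the start of travel, 5 N at the bottom
- top_round (a point): round key, 34 mm diameter, the only round one: the zero key. This point is the middle of its top face, 53 mm above the bench when up; the cap stands 12 mm proud of its black square. It moves down with the key
- key_round (a joint): travel of that key in m: 0 up, 0.006 fully down; it counts as pressed beyond 0.004 and springs back. Spring 1.5 N at the start of travel, 5 N at the bottom
- top_square (a point): small square key, 19 x 19 mm: the record key. This point is the middle of its top face, 53 mm above the bench when up; the cap stands 12 mm proud of its black square. It moves down with the key
- key_square (a joint): travel of that key in m: 0 up, 0.006 fully down; it counts as pressed beyond 0.004 and springs back. Spring 1.5 N at the start of travel, 5 N at the bottom
- top_bar_along (a point): bar key 38 mm long, its length along the balance's x and 14 mm wide across: the units key, not used. This point is the middle of its top face, 53 mm above the bench when up; the cap stands 12 mm proud of its black square. It moves down with the key
- key_bar_along (a joint): travel of that key in m: 0 up, 0.006 fully down; it counts as pressed beyond 0.004 and springs back. Spring 1.5 N at the start of travel, 5 N at the bottom
- sampler: powder sampler, loose, 190 mm, about 0.14 kg: square black handle 80 x 22 x 22 mm, then steel shank 10 mm thick, 110 mm long. Origin at the handle's middle on the axis (11 mm over what it lies on), +x to the tip. It balances near the handle's front end and lies level on the handle alone. Starts in the dock, handle under its roof, shank out towards the robot
- shoulder (a point): on the sampler's axis, at the handle's front face where the shank begins (40 mm from the origin)
- tip (a point): the end of the sampler's shank (150 mm from the origin); the last 10 mm taper to 5 mm in diameter
- dock: low steel cover, fixed, 100 x 110 x 60 mm, left or right of the balance, open only at its front (-x, to the robot, yaw within 0.2 rad). Origin under its centre; floor 16 mm, roof's underside 56 mm over the bench, 102 mm between walls. The roof (x = -50 to 50 mm) hides the handle: draw the sampler out to -x by its shank, at least 95 mm
- holder: sampler holder, fixed, on the other side of the balance, +x away from the robot (yaw within 0.2 rad); origin under the centre of its 140 x 90 x 10 mm base. Upright plate with an eye, 60 mm wide, top 100 mm over the bench, back at x = 45 mm. In front of it a ledge for the handle, 12 mm wide, x = -40 to 35 mm, top 63.5 mm over the bench. The shank goes through towards +x
- eye (a point): on the axis of the eye (round through hole 15 mm in diameter, mouth widened, axis along the holder's x, 75 mm over the bench), in the plane of the plate's front face (x = 35 mm of the holder). Axes as the holder
- weight: bystander: steel calibration weight, 36 mm across, 52 mm tall, standing; origin under its centre
- vial: bystander: small amber jar, 36 mm across, 60 mm tall; origin under its centre
- spatula: bystander: flat scraper, 180 mm long with a blade 65 mm wide, lying flat; origin under its middle
- beaker: bystander: glass beaker, 70 mm across, 90 mm tall; origin under its centre
- flask: bystander: white plastic bottle, 70 mm across, 130 mm tall; origin under its centre
- jar: bystander: glass jar, 80 mm across, 100 mm tall; origin under its centre
- tray: bystander: open white tray 80 x 170 x 50 mm; origin under its centre

How it is judged:
On the way, in this order (a step that is already met when the one before it is completed fails the run):
1. the wake key (bar across) is pressed down, alone, with the sampler off the pan (value of joint key_bar_across above 0.004 m and value of joint each of key_round, key_square, key_bar_along below 0.0015 m and contact force between sampler and pan below 0.05 N), for 0.02 s.
2. the zero key (round) is pressed down, alone, with the sampler off the pan (value of joint key_round above 0.004 m and value of joint each of key_bar_across, key_square, key_bar_along below 0.0015 m and contact force between sampler and pan below 0.05 N), for 0.02 s.
3. the sampler lies flat and still on the pan, let go (contact force between sampler and pan above 0.3 N and contact force between sampler and the fingers below 0.05 N and linear speed of sampler below 0.02 m/s and angle between sampler's own x axis and vertical between 1.45 and 1.69 rad and horizontal distance between shoulder and pan_top below 0.11 m), for 0.2 s.
4. the record key (small square) is pressed down, alone, with the sampler lying let go on the pan (all of step 3 and value of joint key_square above 0.004 m and value of joint each of key_bar_across, key_round, key_bar_along below 0.0015 m), for 0.02 s.
At the end, for the whole second after the job is handed in: shank through the eye from the robot side: shoulder within 6 mm of the eye point along, across and in height; tip over 95 mm past it, within 15 mm sideways; sampler within 0.12 rad of the holder's x; at rest, let go; all keys up (under 1.5 mm) (x of shoulder in the frame of eye above -0.006 m and x of tip in the frame of eye above 0.095 m and y of tip in the frame of eye between -0.015 and 0.015 m and y of shoulder in the frame of eye between -0.006 and 0.006 m and z of shoulder in the frame of eye between -0.006 and 0.006 m and angle between the x axis of sampler and the x axis of holder, either way round below 0.12 rad and linear speed of sampler below 0.02 m/s and angular speed of sampler below 0.2 rad/s and contact force between sampler and the fingers below 0.05 N and value of joint each of key_bar_across, key_round, key_square, key_bar_along below 0.0015 m); the robot touches nothing.
It fails at once if the units key (bar along the balance) is pressed (over 3 mm) (value of joint key_bar_along above 0.003 m).
It fails at once if two keys are down (over 3 mm) together (value of joint each of key_bar_across, key_round above 0.003 m or value of joint each of key_bar_across, key_square above 0.003 m or value of joint each of key_bar_across, key_bar_along above 0.003 m or value of joint each of key_round, key_square above 0.003 m or value of joint each of key_round, key_bar_along above 0.003 m or value of joint each of key_square, key_bar_along above 0.003 m).
It fails at once if the record key is pressed (over 3 mm) while the sampler is off the pan (value of joint key_square above 0.003 m and horizontal distance between shoulder and pan_top above 0.15 m).
It fails at once if the wake or zero key is pressed (over 3 mm) with the sampler on the pan (value of joint any of key_bar_across, key_round above 0.003 m and contact force between sampler and pan above 0.3 N).
It fails at once if a bystander is moved by more than 30 mm (distance of any of weight, vial, spatula, beaker, flask, jar, tray from where it was at the start of the episode above 0.03 m).
It also fails if it takes over 72 s, if anything falls off the work surface, if the arm or the gripper's body presses on something with over 40 N, if the wrist force passes 120 N, or if a joint passes its speed limit or range.

## Working session

There is one attempt and no reset: what is moved stays moved. The work goes in short steps, Python scripts to look and compute and a tool call to move; the robot and the scene stay as the last step left them, time stands still between calls to the robot, and variables do not carry over. Pictures are saved under pics/ and viewed, at most 10 in all, crops included, and the job is handed in when it is done.

Besides the shell and the picture viewer there is one more tool, called after "Request:" in YAML: its name, and indented under it one key for each argument. send_rows: Moves the arm, as the interface text tells. Its arguments: {"type":"object","properties":{"steps":{"type":"array"},"newtons":{"type":"number"}},"required":["steps"]}

```bash
mkdir -p pics; ls
cat > h.py <<'E'
import numpy as np, cv2, pickle
from cell import arm, optics
from scipy.spatial.transform import Rotation as R
np.set_printoptions(precision=4, suppress=True)
def snap(n,f):
    s=arm.sense(); im,d=optics.snapshot(n); m=optics.camera_model(n)
    K=np.array(m["K"]); dist=np.array(m["dist"],float)
    if n=="wrist":
        T=np.eye(4); T[:3,:3]=R.from_quat(s["tcp_rot"]).as_matrix(); T[:3,3]=s["ee_pos"]
        C=T@np.array(m["T_tool_cam"])
    else: C=np.linalg.inv(np.array(m["extrinsics"]))
    pickle.dump((im,d,K,dist,C),open(f"pics/{f}.pkl","wb")); cv2.imwrite(f"pics/{f}.png",im)
def load(f): return pickle.load(open(f"pics/{f}.pkl","rb"))
def plane(f,px,z):
    im,d,K,dist,C=load(f); p=cv2.undistortPoints(np.array(px,float).reshape(-1,1,2),K,dist).reshape(-1,2)
    r=np.c_[p,np.ones(len(p))]@C[:3,:3].T; t=(z-C[2,3])/r[:,2]
    return C[:3,3]+t[:,None]*r
def cloud(f):
    im,d,K,dist,C=load(f); v,u=np.mgrid[:384,:512]
    p=cv2.undistortPoints(np.stack([u,v],-1).reshape(-1,1,2).astype(float),K,dist).reshape(-1,2)
    P=np.c_[p,np.ones(len(p))]*d.reshape(-1,1); return (P@C[:3,:3].T+C[:3,3]).reshape(384,512,3)
E
python3 - <<'E'
from h import *
for n in("scene","top"): snap(n,n); print(load(n)[4][:3,3])
s=arm.sense(); print(s)
m=optics.camera_model("wrist"); print(m["T_tool_cam"])
E
```

```text
pics
[ 1.1046 -0.5904  0.9029]
[ 0.3695 -0.034   1.4044]
{'time_s': 0.1, 'joint_pos': array([-1.3486,  0.3004,  1.5215, -0.    ,  1.3207, -0.0666]), 'joint_velocities': array([ 0.0007, -0.0033, -0.0005, -0.0015,  0.0004, -0.0001]), 'joint_torque': array([ -0.0009, -54.4377, -36.2372,  -0.0001,   0.0031,   0.    ]), 'ee_pos': array([ 0.1566, -0.527 ,  0.2308]), 'tcp_rot': array([ 0.9896,  0.1439, -0.    , -0.0005]), 'ft_force': array([-0.6495, -0.3982, -0.1227]), 'ft_torque': array([ 0.0089,  0.027 , -0.025 ]), 'gripper_force': 0.0, 'finger_gap': 0.9985307102859491}
[[-0.0004 -0.9532 -0.3022  0.0772]
 [ 1.     -0.0003 -0.0004 -0.0007]
 [ 0.0003 -0.3022  0.9532 -0.1425]
 [ 0.      0.      0.      1.    ]]
```

View pics/top.png

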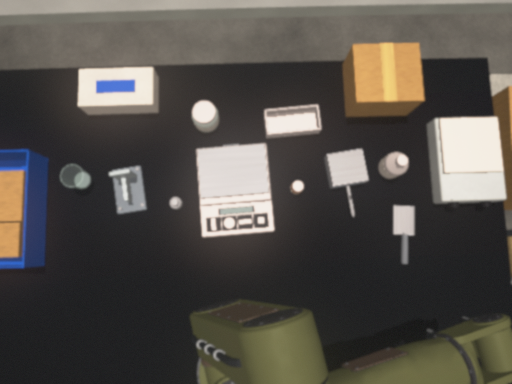

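View pics/scene.png

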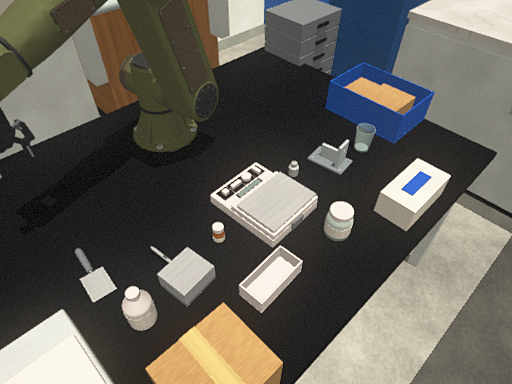

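The top view shows the balance at about (235,190) with its keys in row 222. The dock is on the right at (347,168) with its shank pointing down to (352,215), the holder is on the left at (128,190), the weight at (176,202) and the vial at (297,187). Next I'll enlarge this view and measure with depth.

Run:
```python
from h import *
im=load("top")[0]
a=cv2.resize(im[135:245,100:370],None,fx=2.9,fy=2.9,interpolation=cv2.INTER_CUBIC)
b=cv2.resize(im[192:242,195:280],None,fx=5,fy=5,interpolation=cv2.INTER_CUBIC)
o=np.zeros((319+255,800,3),np.uint8); o[:a.shape[0],:a.shape[1]]=a[:319,:800]; o[319:319+250,:425]=b
cv2.imwrite("pics/topz.png",o)
P=cloud("top")
def blk(z0,z1,u0,u1,v0,v1,n):
    m=np.zeros((384,512),bool); m[v0:v1,u0:u1]=True
    m&=(P[...,2]>z0)&(P[...,2]<z1)
    q=P[m]; 
    r=cv2.minAreaRect(q[:,:2].astype(np.float32)); print(n,m.sum(),"med z",np.median(q[:,2]),r)
blk(.062,.08,190,280,140,210,"pan")
blk(.03,.09,190,280,140,240,"bal")
blk(.05,.07,320,372,145,190,"dock")
blk(.015,.05,335,372,189,225,"shank")
blk(.004,.018,105,155,160,220,"base")
blk(.085,.115,105,155,160,220,"plate")
blk(.055,.07,105,155,160,220,"ledge")
blk(.02,.06,165,188,190,213,"weight")
blk(.02,.07,285,310,175,198,"vial")
blk(.02,.12,55,95,160,192,"beaker")
print(P[170,235],P[224,320])
```

```text
pan 3365 med z 0.07038691428632826 ((0.5948832631111145, 0.0057877227663993835), (0.17180754244327545, 0.2114371955394745), 2.351175546646118)
bal 6299 med z 0.06581382242682454 ((0.5519286394119263, 0.003555305302143097), (0.27748602628707886, 0.22026917338371277), 3.3274104595184326)
dock 1182 med z 0.06075614330533241 ((0.606324315071106, -0.34441766142845154), (0.10129110515117645, 0.11205948144197464), 7.6784348487854)
shank 86 med z 0.03091877203588267 ((0.4993627369403839, -0.35510727763175964), (0.08504075556993484, 0.01144192274659872), 7.261564254760742)
base 1085 med z 0.009485977455361061 ((0.5618685483932495, 0.33446887135505676), (0.19248300790786743, 0.15665853023529053), 0.2743140459060669)
plate 86 med z 0.09968014524554569 ((0.6012679934501648, 0.34089526534080505), (0.010433284565806389, 0.05717350170016289), 8.612683296203613)
ledge 135 med z 0.06298637255870343 ((0.5641530156135559, 0.32845553755760193), (0.07800086587667465, 0.057664718478918076), 16.923961639404297)
weight 108 med z 0.037532849892387476 ((0.5141145586967468, 0.1864989995956421), (0.03366435319185257, 0.03385135903954506), 69.42533874511719)
vial 123 med z 0.058956705430212475 ((0.5523902773857117, -0.18815921247005463), (0.031006231904029846, 0.03353235498070717), 89.94413757324219)
beaker 440 med z 0.0639349241654853 ((0.5970337390899658, 0.4843935966491699), (0.07096482068300247, 0.06761008501052856), 65.12124633789062)
[ 0.6031 -0.0017  0.0695] [ 0.4365 -0.2613  0.0048]
```

View pics/topz.png

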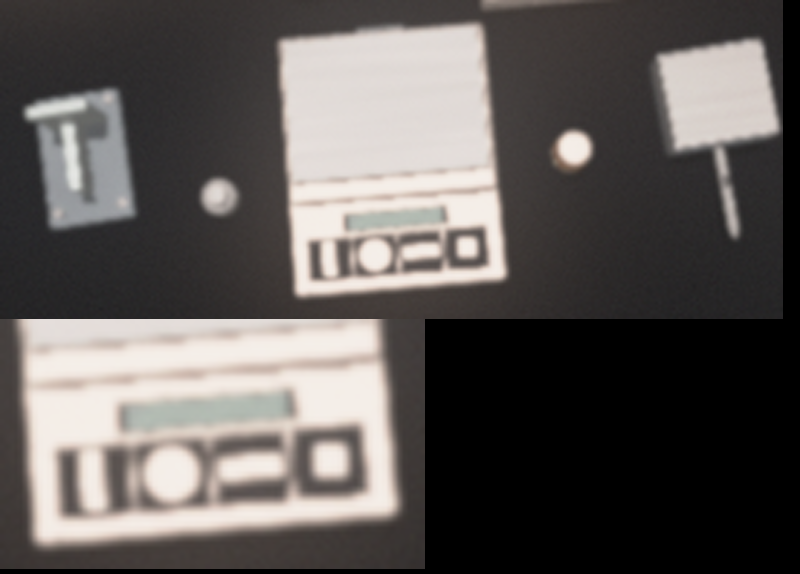

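Left to right, the keys are: along-bar (210,224), round (229,222), across-bar (246,221) and square (262,220). All are clearly identified. I'll cast rays for the key blobs and get the positions of the dock, shank and holder.

Run:
```python
from h import *
im=load("top")[0]; g=cv2.cvtColor(im,cv2.COLOR_BGR2GRAY)
b=cv2.resize(g[192:242,195:280],None,fx=8,fy=8,interpolation=cv2.INTER_CUBIC)
_,t=cv2.threshold(b,0,255,cv2.THRESH_OTSU)
n,l,s,c=cv2.connectedComponentsWithStats(t)
for i in range(1,n):
    if s[i,4]>400:
        px=(c[i]+.5)/8-.5+[195,192]; print(s[i,4]/64,s[i,2:4]/8,px,plane("top",[px],.053)[0])
P=cloud("top")
def pts(z0,z1,u0,u1,v0,v1):
    m=np.zeros((384,512),bool); m[v0:v1,u0:u1]=True
    return P[m&(P[...,2]>z0)&(P[...,2]<z1)]
for n,a in dict(jar=(.03,.14,190,222,92,135),tray=(.02,.07,258,325,100,140),flask=(.03,.15,375,412,145,182),plate=(.085,.11,105,155,160,220)).items():
    q=pts(*a); print(n,q.min(0),q.max(0))
q=pts(.02,.05,335,372,189,225); print(q[np.argsort(q[:,0])][::9])
for n,a in dict(dock=(.055,.066,320,372,145,190),pan=(.066,.075,198,270,140,210)).items():
    q=pts(*a); r=cv2.minAreaRect(q[:,:2].astype(np.float32)); print(n,cv2.boxPoints(r))
q=pts(.06,.066,105,155,160,220); print("ledge",q[np.argsort(q[:,0])][::8])
```

```text
2617.6875 [75.875 45.25 ] [234.1085 211.2195] [0.4797 0.0042 0.053 ]
52.265625 [7.625 7.625] [260.623  219.7801] [ 0.4517 -0.0751  0.053 ]
jar [0.7398 0.0492 0.0301] [0.8167 0.1271 0.1064]
tray [ 0.7169 -0.2703  0.02  ] [ 0.8091 -0.0962  0.0574]
flask [ 0.575  -0.5243  0.0303] [ 0.6431 -0.4525  0.1359]
plate [0.593  0.3126 0.0862] [0.6107 0.3686 0.1066]
[[ 0.4572 -0.3606  0.0277]
 [ 0.4691 -0.3567  0.0341]
 [ 0.4788 -0.362   0.027 ]
 [ 0.4876 -0.3578  0.034 ]
 [ 0.4972 -0.3526  0.0321]
 [ 0.5036 -0.3502  0.0309]
 [ 0.5128 -0.3572  0.0296]
 [ 0.5217 -0.3503  0.0348]
 [ 0.5289 -0.3559  0.026 ]
 [ 0.5374 -0.3483  0.034 ]]
dock [[ 0.5486 -0.2957]
 [ 0.5636 -0.4067]
 [ 0.664  -0.3932]
 [ 0.649  -0.2821]]
pan [[ 0.5222  0.1042]
 [ 0.5339 -0.1002]
 [ 0.6836 -0.0916]
 [ 0.6719  0.1128]]
ledge [[0.5242 0.3258 0.0632]
 [0.5331 0.3313 0.0657]
 [0.5398 0.3297 0.0606]
 [0.5516 0.3292 0.063 ]
 [0.5551 0.3416 0.0621]
 [0.5614 0.342  0.0609]
 [0.5699 0.3321 0.0644]
 [0.5793 0.3326 0.063 ]
 [0.5861 0.3454 0.0608]
 [0.5948 0.3361 0.0621]
 [0.6099 0.3122 0.0607]]
```

Request:
send_rows:
  steps:
    - [0, 0, 0, 0, 0, 0.96, -1]
    - [0, 0, 0, 0, 0, 0.96, -1]
    - [0, 0, 0, 0, 0, 0.96, -1]

```text
time_s: 0.4
ee_pos: [0.1566, -0.5271, 0.2309]
tcp_rot: [1.0, 0.028, -0.0, -0.0]
ft_force: [0.5, -0.4, 0.2]
finger_gap: 0.513
gripper_force: 0.0
```

Request:
send_rows:
  steps:
    - [0.67, -0.96, -0.03, 0, 0, 0, -1]
    - [0.67, -0.96, -0.03, 0, 0, 0, -1]
    - [0.67, -0.96, -0.03, 0, 0, 0, -1]
    - [0.67, -0.96, -0.03, 0, 0, 0, -1]
    - [0.67, -0.96, -0.03, 0, 0, 0, -1]
    - [0.67, -0.96, -0.03, 0, 0, 0, -1]
    - [0.67, -0.96, -0.03, 0, 0, 0, -1]
    - [0.67, -0.96, -0.03, 0, 0, 0, -1]
    - [0.67, -0.96, -0.03, 0, 0, 0, -1]
    - [0.67, -0.96, -0.03, 0, 0, 0, -1]

```text
time_s: 1.4
ee_pos: [0.3102, -0.2767, 0.2387]
tcp_rot: [1.0, 0.029, -0.0, -0.0]
ft_force: [0.9, -0.2, -0.8]
finger_gap: -0.005
gripper_force: 0.0
```

Request:
send_rows:
  steps:
    - [0.67, -0.96, -0.03, 0, 0, 0, -1]
    - [0.67, -0.96, -0.03, 0, 0, 0, -1]
    - [0.67, -0.96, -0.03, 0, 0, 0, -1]
    - [0.67, -0.96, -0.03, 0, 0, 0, -1]
    - [0.67, -0.96, -0.03, 0, 0, 0, -1]
    - [0.67, -0.96, -0.03, 0, 0, 0, -1]
    - [0.67, -0.96, -0.03, 0, 0, 0, -1]
    - [0.67, -0.96, -0.03, 0, 0, 0, -1]
    - [0.67, -0.96, -0.03, 0, 0, 0, -1]
    - [0.67, -0.96, -0.03, 0, 0, 0, -1]

```text
time_s: 2.4
ee_pos: [0.4634, -0.0273, 0.2461]
tcp_rot: [1.0, 0.029, -0.0, -0.0]
ft_force: [0.1, -0.9, 0.8]
finger_gap: -0.001
gripper_force: 0.0
```

Request:
send_rows:
  steps:
    - [0.67, -0.96, -0.03, 0, 0, 0, -1]
    - [0, 0, 0, 0, 0, 0, -1]
    - [0, 0, 0, 0, 0, 0, -1]

```text
time_s: 2.7
ee_pos: [0.4782, -0.0034, 0.2466]
tcp_rot: [1.0, 0.03, -0.0, 0.0]
ft_force: [-0.5, -0.2, 0.2]
finger_gap: -0.006
gripper_force: 0.0
```

```bash
cat >> h.py <<'E'
def st():
    s=arm.sense(); x=R.from_quat(s["tcp_rot"]).as_matrix()
    print("t",s["time_s"],"p",s["ee_pos"],"head",np.degrees(np.arctan2(x[1,0],x[0,0])),"zax",x[:,2],"j",s["joint_pos"],"F",s["ft_force"],"gap",s["finger_gap"],"gf",s["gripper_force"]); return s
def delta(target):  # world target -> tool-frame shift in mm
    s=arm.sense(); return R.from_quat(s["tcp_rot"]).as_matrix().T@(np.array(target)-s["ee_pos"])*1e3
E
python3 - <<'E'
from h import *
st(); snap("wrist","w1")
E
```

```text
t 2.7 p [ 0.4782 -0.0034  0.2466] head 3.4105775766848696 zax [-0.001  -0.0001 -1.    ] j [-0.0836  0.1268  1.6945 -0.0002  1.3212  1.4278] F [-0.5114 -0.2341  0.1829] gap -0.006477693720773669 gf 0.0
```

View pics/w1.png

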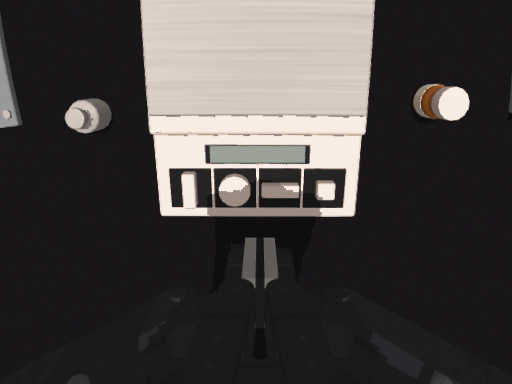

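The wrist view shows the keys at row ~190: along-bar at column 190, round at 235, across-bar at 280 and square at 326. The closed fingertip is at about (260,240). I'll locate the cap tops.

Run:
```python
from h import *
P=cloud("w1"); im=load("w1")[0]
m=np.zeros((384,512),np.uint8); m[165:212,165:350]=1
m&=((P[...,2]>.0475)&(P[...,2]<.057)).astype(np.uint8)
n,l,s,c=cv2.connectedComponentsWithStats(m)
for i in range(1,n):
    if s[i,4]>60:
        q=P[l==i]; print(s[i],np.median(q[:,2]),q.mean(0),(q.min(0)+q.max(0))[:2]/2, plane("w1",[c[i]],.053)[0], cv2.minAreaRect(q[:,:2].astype(np.float32)))
m=(P[...,2]>.066)&(P[...,2]<.075); m[200:]=0;q=P[m];q=q[abs(q[:,1])<.12];print(cv2.minAreaRect(q[:,:2].astype(np.float32)),np.median(q[:,2]))
for n,(a,b,u,v) in dict(tip=(0,.5,260,242)).items(): print(P[v-2:v+8:3,u-4:u+8:4])
```

```text
[181 173  16  35 489] 0.052692027527576346 [0.4434 0.0699 0.0525] [0.4424 0.0703] [0.4436 0.0698 0.053 ] ((0.44263964891433716, 0.07042749226093292), (0.03745086491107941, 0.014647364616394043), 3.8957977294921875)
[218 175  32  32 791] 0.05276984511475569 [0.4459 0.0221 0.0527] [0.4448 0.0226] [0.446  0.0221 0.053 ] ((0.4449964761734009, 0.02222575433552265), (0.03322732448577881, 0.03237857297062874), 10.016104698181152)
[316 182  20  18 332] 0.052538389599533775 [ 0.4513 -0.0732  0.0523] [ 0.4506 -0.0735] [ 0.4515 -0.0731  0.053 ] ((0.45067906379699707, -0.07369700819253922), (0.018313009291887283, 0.01941516436636448), 2.908334970474243)
[261 184  39  14 528] 0.052615121303781154 [ 0.4484 -0.0254  0.0524] [ 0.4479 -0.0257] [ 0.4486 -0.0254  0.053 ] ((0.44783633947372437, -0.025845147669315338), (0.013928225263953209, 0.039916057139635086), 3.723228693008423)
((0.5764349102973938, 0.005609579384326935), (0.10161379724740982, 0.20597945153713226), 3.3119120597839355) 0.06985196751706793
[[[ 0.4888 -0.0004  0.2535]
  [ 0.4889 -0.0022  0.2536]
  [ 0.489  -0.0039  0.2535]]

 [[ 0.4889 -0.0005  0.2566]
  [ 0.4887 -0.0022  0.2561]
  [ 0.4887 -0.0039  0.2559]]

 [[ 0.4881 -0.0005  0.2579]
  [ 0.4895 -0.0021  0.2605]
  [ 0.4886 -0.0039  0.2586]]

 [[ 0.4886 -0.0005  0.2616]
  [ 0.4888 -0.0022  0.2618]
  [ 0.4886 -0.0039  0.2612]]]
```

Request:
send_rows:
  steps:
    - [-0.158, 0.102, 0.84, 0, 0, 0, -1]
    - [-0.158, 0.102, 0.84, 0, 0, 0, -1]
    - [-0.158, 0.102, 0.84, 0, 0, 0, -1]
    - [-0.158, 0.102, 0.84, 0, 0, 0, -1]
    - [-0.158, 0.102, 0.84, 0, 0, 0, -1]
    - [-0.158, 0.102, 0.84, 0, 0, 0, -1]
    - [-0.158, 0.102, 0.84, 0, 0, 0, -1]
    - [-0.158, 0.102, 0.84, 0, 0, 0, -1]
    - [0, 0, 0, 0, 0, 0, -1]
    - [0, 0, 0, 0, 0, 0, -1]

```text
time_s: 3.75
ee_pos: [0.4481, -0.0263, 0.0796]
tcp_rot: [1.0, 0.029, -0.0, 0.0]
ft_force: [0.1, 0.7, 0.4]
finger_gap: -0.0
gripper_force: 0.0
```

Request:
send_rows:
  steps:
    - [0, 0, 0.3, 0, 0, 0, -1]
    - [0, 0, 0.3, 0, 0, 0, -1]
    - [0, 0, 0.3, 0, 0, 0, -1]
    - [0, 0, 0.3, 0, 0, 0, -1]
    - [0, 0, 0, 0, 0, 0, -1]
    - [0, 0, 0, 0, 0, 0, -1]

```text
time_s: 4.35
ee_pos: [0.4479, -0.0257, 0.049]
tcp_rot: [1.0, 0.029, -0.0, -0.0]
ft_force: [-1.7, 0.3, 3.5]
finger_gap: -0.004
gripper_force: 1.8
```

Request:
send_rows:
  steps:
    - [0, 0, 0.06, 0, 0, 0, -1]
    - [0, 0, 0, 0, 0, 0, -1]
    - [0, 0, 0, 0, 0, 0, -1]

```text
time_s: 4.65
ee_pos: [0.448, -0.0257, 0.0477]
tcp_rot: [1.0, 0.029, -0.0, -0.0]
ft_force: [-1.8, 0.0, 3.4]
finger_gap: 0.002
gripper_force: 2.2
```

Request:
send_rows:
  steps:
    - [0, 0, 0.05, 0, 0, 0, -1]
    - [0, 0, 0, 0, 0, 0, -1]
    - [0, 0, 0, 0, 0, 0, -1]

```text
time_s: 4.95
ee_pos: [0.4481, -0.0257, 0.0469]
tcp_rot: [1.0, 0.029, 0.0, 0.0]
ft_force: [-6.3, 1.0, 15.1]
finger_gap: -0.0
gripper_force: 7.6
```

Request:
send_rows:
  steps:
    - [0, 0, -0.6, 0, 0, 0, -1]
    - [0, 0, -0.6, 0, 0, 0, -1]
    - [0, -0.48, 0, 0, 0, 0, -1]
    - [0, -0.48, 0, 0, 0, 0, -1]
    - [0, -0.48, 0, 0, 0, 0, -1]
    - [0, -0.48, 0, 0, 0, 0, -1]
    - [0, 0, 0, 0, 0, 0, -1]
    - [0, 0, 0, 0, 0, 0, -1]

```text
time_s: 5.75
ee_pos: [0.4451, 0.0225, 0.076]
tcp_rot: [1.0, 0.03, -0.0, 0.0]
ft_force: [-0.4, -0.6, 0.4]
finger_gap: -0.001
gripper_force: 0.0
```

Request:
send_rows:
  steps:
    - [0, 0, 0.3, 0, 0, 0, -1]
    - [0, 0, 0.3, 0, 0, 0, -1]
    - [0, 0, 0.3, 0, 0, 0, -1]
    - [0, 0, 0.29, 0, 0, 0, -1]
    - [0, 0, 0, 0, 0, 0, -1]
    - [0, 0, 0, 0, 0, 0, -1]

```text
time_s: 6.35
ee_pos: [0.4452, 0.0219, 0.0468]
tcp_rot: [1.0, 0.029, -0.0, 0.0]
ft_force: [-7.3, -0.9, 18.2]
finger_gap: -0.0
gripper_force: 8.8
```

Request:
send_rows:
  steps:
    - [0, 0, -1, 0, 0, 0, -1]
    - [0, 0, -1, 0, 0, 0, -1]
    - [0, 0, -1, 0, 0, -0.9, -1]
    - [0.089, 0.955, -0.32, 0, 0, 0, -1]
    - [0.089, 0.955, -0.32, 0, 0, 0, -1]
    - [0.089, 0.955, -0.32, 0, 0, 0, -1]
    - [0.089, 0.955, -0.32, 0, 0, 0, -1]
    - [0.089, 0.955, -0.32, 0, 0, 0, -1]
    - [0.089, 0.955, -0.32, 0, 0, 0, -1]
    - [0.089, 0.955, -0.32, 0, 0, 0, -1]

```text
time_s: 7.35
ee_pos: [0.4824, -0.1427, 0.1772]
tcp_rot: [0.998, 0.065, -0.0, -0.0]
ft_force: [0.5, 0.6, 0.9]
finger_gap: 0.001
gripper_force: 0.0
```

Request:
send_rows:
  steps:
    - [0.089, 0.955, -0.32, 0, 0, 0, -1]
    - [0.089, 0.955, -0.32, 0, 0, 0, -1]
    - [0.089, 0.955, -0.32, 0, 0, 0, -1]
    - [0.089, 0.955, -0.32, 0, 0, 0, -1]
    - [0.089, 0.955, -0.32, 0, 0, 0, -1]
    - [0.089, 0.955, -0.32, 0, 0, 0, -1]
    - [0.089, 0.955, -0.32, 0, 0, 0, -1]
    - [0.089, 0.955, -0.32, 0, 0, 0, -1]
    - [0.089, 0.955, -0.32, 0, 0, 0, -1]

```text
time_s: 8.25
ee_pos: [0.5303, -0.3531, 0.2488]
tcp_rot: [0.998, 0.065, -0.0, -0.0]
ft_force: [0.8, -0.2, 0.0]
finger_gap: -0.002
gripper_force: 0.0
```

Request:
send_rows:
  steps:
    - [0, 0, 0, 0, 0, 0, -1]
    - [0, 0, 0, 0, 0, 0, -1]

```text
time_s: 8.45
ee_pos: [0.53, -0.3522, 0.2483]
tcp_rot: [0.998, 0.065, -0.0, -0.0]
ft_force: [-0.5, -0.4, 0.2]
finger_gap: 0.0
gripper_force: 0.0
```

Run:
```python
from h import *
st(); snap("wrist","w2"); P=cloud("w2")
for n,z0,z1 in(("roof",.056,.066),("shank",.022,.04)):
    m=((P[...,2]>z0)&(P[...,2]<z1)&(abs(P[...,1]+.35)<.08)&(P[...,0]>.44)&(P[...,0]<.68)).astype(np.uint8)
    k,l,s,c=cv2.connectedComponentsWithStats(m)
    i=1+np.argmax(s[1:,4]); q=P[l==i]; r=cv2.minAreaRect(q[:,:2].astype(np.float32)); print(n,s[i],np.median(q[:,2]),r,q.min(0),q.max(0))
q=q[q[:,2]>.0295]
a,b=np.polyfit(q[:,0],q[:,1],1); print(np.degrees(np.arctan(a)),[(x,a*x+b) for x in(.46,.5,.53,.54)], q[:,0].min(),q[:,0].max())
```

```text
t 8.45 p [ 0.53   -0.3522  0.2483] head 7.427525489466623 zax [-0.001   0.0009 -1.    ] j [-0.6441  0.4862  1.2249  0.0001  1.4318  0.7971] F [-0.4561 -0.3611  0.1842] gap 0.0002084138518582546 gf 0.0
roof [  201    30   121   109 12587] 0.05984248687346544 ((0.60369873046875, -0.3433051109313965), (0.09984896332025528, 0.11098434776067734), 7.837958812713623) [ 0.5478 -0.4046  0.0572] [ 0.6604 -0.2828  0.063 ]
shank [254 139   9  83 714] 0.030737970221413696 ((0.501667320728302, -0.35317015647888184), (0.095170758664608, 0.009191575460135937), 7.113765239715576) [ 0.4545 -0.3624  0.0263] [ 0.549  -0.3428  0.0342]
7.5329651358540355 [(0.46, np.float64(-0.3585280985415496)), (0.5, np.float64(-0.3532385839680287)), (0.53, np.float64(-0.349271448037888)), (0.54, np.float64(-0.34794906939450776))] 0.4562013119005676 0.5490453120643635
```

View pics/w2.png

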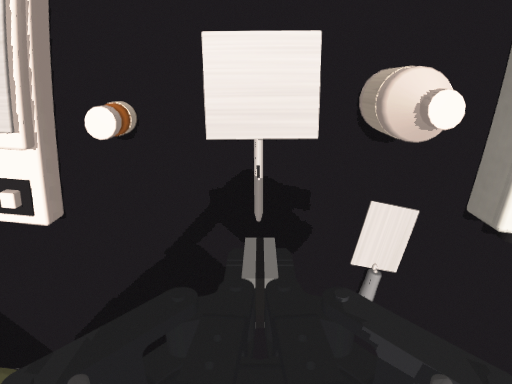

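The wrist view shows the shank at column 258, rows 139–220, with clear space around it for the open fingers. The vial, flask and spatula are all clear. Descending to a shallow shank grasp.

Request:
send_rows:
  steps:
    - [0.01, -0.012, 0.9, 0, 0, 0, 1]
    - [0.01, -0.012, 0.9, 0, 0, 0, 1]
    - [0.01, -0.012, 0.9, 0, 0, 0, 1]
    - [0.01, -0.012, 0.9, 0, 0, 0, 1]
    - [0.01, -0.012, 0.9, 0, 0, 0, 1]
    - [0.01, -0.012, 0.9, 0, 0, 0, 1]
    - [0.01, -0.012, 0.9, 0, 0, 0, 1]
    - [0.01, -0.012, 0.9, 0, 0, 0, 1]
    - [0.01, -0.012, 0.9, 0, 0, 0, 1]
    - [0.01, -0.012, 0.9, 0, 0, 0, 1]

```text
time_s: 9.5
ee_pos: [0.5321, -0.3476, 0.0234]
tcp_rot: [0.998, 0.066, -0.0, -0.0]
ft_force: [-0.8, -0.5, -0.4]
finger_gap: 0.998
gripper_force: 0.0
```

Request:
send_rows:
  steps:
    - [0, 0, 0.23, 0, 0, 0, 1]
    - [0, 0, 0, 0, 0, 0, 1]
    - [0, 0, 0, 0, 0, 0, 1]

```text
time_s: 9.8
ee_pos: [0.5327, -0.3487, 0.02]
tcp_rot: [0.998, 0.065, 0.001, 0.0]
ft_force: [-0.6, 0.6, 0.1]
finger_gap: 1.003
gripper_force: 0.0
```

Request:
send_rows:
  steps:
    - [0, 0, 0, 0, 0, 0, -1]
    - [0, 0, 0, 0, 0, 0, -1]
    - [0, 0, 0, 0, 0, 0, -1]
    - [0, 0, 0, 0, 0, 0, -1]
    - [0, 0, 0, 0, 0, 0, -1]
    - [0, 0, 0, 0, 0, 0, -1]
    - [0, 0, 0, 0, 0, 0, -1]
  newtons: 80

```text
time_s: 10.5
ee_pos: [0.5323, -0.3488, 0.019]
tcp_rot: [0.998, 0.065, 0.0, 0.0]
ft_force: [-1.0, -1.0, 1.4]
finger_gap: 0.078
gripper_force: 78.3
```

Request:
send_rows:
  steps:
    - [0, 0, -0.12, 0, 0, 0, -1]
    - [-0.4, 0, 0, 0, 0, 0, -1]
    - [-0.6, 0, 0, 0, 0, 0, -1]
    - [-0.6, 0, 0, 0, 0, 0, -1]
    - [-0.6, 0, 0, 0, 0, 0, -1]
    - [-0.6, 0, 0, 0, 0, 0, -1]
    - [-0.6, 0, 0, 0, 0, 0, -1]
    - [-0.6, 0, 0, 0, 0, 0, -1]
    - [-0.6, 0, 0, 0, 0, 0, -1]
    - [-0.4, 0, 0, 0, 0, 0, -1]

```text
time_s: 11.5
ee_pos: [0.4069, -0.365, 0.0217]
tcp_rot: [0.998, 0.065, -0.0, -0.0]
ft_force: [-0.1, 0.8, -1.8]
finger_gap: 0.083
gripper_force: 78.2
```

Request:
send_rows:
  steps:
    - [0, 0, 0, 0, 0, 0, -1]
    - [0, 0, -0.5, 0, 0, 0, -1]
    - [0, 0, -0.8, 0, 0, 0, -1]
    - [0, 0, -0.8, 0, 0, 0, -1]
    - [0, 0, -0.8, 0, 0, 0, -1]
    - [0, 0, -0.8, 0, 0, 0, -1]
    - [0, 0, -0.3, 0, 0, 0, -1]
    - [0, 0, 0, 0, 0, 0, -1]

```text
time_s: 12.3
ee_pos: [0.409, -0.3651, 0.1231]
tcp_rot: [0.998, 0.065, 0.001, 0.001]
ft_force: [0.5, 0.5, -2.7]
finger_gap: 0.076
gripper_force: 78.3
```

Run:
```python
from h import *
st(); snap("wrist","w3"); snap("scene","s3")
a=load("w3")[0]; b=load("s3")[0][190:350,30:250]
o=np.zeros((384,790,3),np.uint8); o[:,:512]=a; b=cv2.resize(b,(278,202)); o[:202,512:]=b
cv2.imwrite("pics/c3.png",o)
```

```text
t 12.3 p [ 0.409  -0.3651  0.1231] head 7.498830235472672 zax [ 0.0017 -0.0016 -1.    ] j [-0.7956  0.408   1.6423  0.      1.089   0.6443] F [ 0.5425  0.4789 -2.7455] gap 0.0764266238655738 gf 78.32894749939442
```

View pics/c3.png

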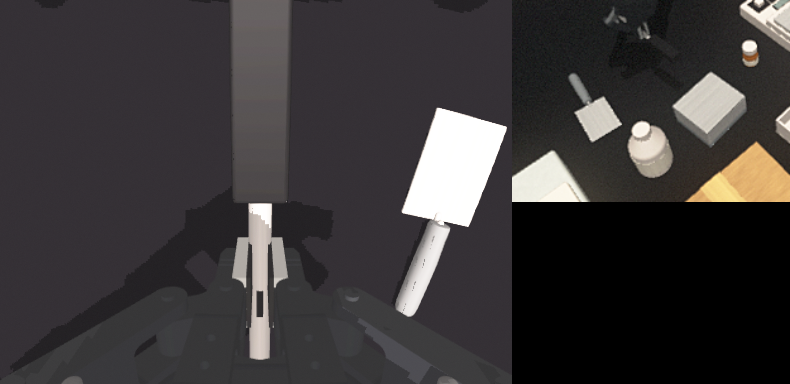

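The sampler is held. Its handle runs from (261,0) to (261,203) and the shank passes between the fingers at column 260. I'll check the pitch from depth.

Run:
```python
from h import *
P=cloud("w3"); Cn=np.array([np.cos(np.radians(7.5)),np.sin(np.radians(7.5))]); p0=np.array([.409,-.3651])
for v in (10,40,80,120,160,190,198,206,212,220,226):
    c=P[v,262]; d=c[:2]-p0; print(v,c, "along",d@Cn,"across",d@[-Cn[1],Cn[0]])
```

```text
10 [ 0.5092 -0.352   0.1419] along 0.10105983774265523 across -8.589282442037378e-05
40 [ 0.4998 -0.3533  0.1404] along 0.09153359182776911 across -0.00010789353884663745
80 [ 0.4864 -0.355   0.1417] along 0.07803441743497248 across -0.00011262411277822178
120 [ 0.4726 -0.3569  0.1421] along 0.06412074834340079 across -0.0001280470878725079
160 [ 0.4578 -0.3588  0.1413] along 0.04922794663977715 across -0.00015834829918645553
190 [ 0.4462 -0.3604  0.1414] along 0.037510901906657075 across -0.0001772281689538775
198 [ 0.4428 -0.3608  0.1409] along 0.034102125610204426 across -0.0001874261548024265
206 [ 0.4373 -0.3616  0.1348] along 0.028526252053756612 across -0.0002494037618939585
212 [ 0.4347 -0.362   0.1348] along 0.025904294646530202 across -0.00025392101603842227
220 [ 0.4314 -0.3624  0.1354] along 0.022576014004823165 across -0.00025538244107500694
226 [ 0.4292 -0.3627  0.1365] along 0.020369995249210623 across -0.0002500767596596558
```

The sampler is level and straight in the grip, with its axis 7 mm above the TCP and the shoulder 33 mm ahead. Now I'll turn the tool half round, rising as it goes.

Request:
send_rows:
  steps:
    - [0, 0, -0.04, 0, 0, -0.96, -1]
    - [0, 0, -0.04, 0, 0, -0.96, -1]
    - [0, 0, -0.04, 0, 0, -0.96, -1]
    - [0, 0, -0.04, 0, 0, -0.96, -1]
    - [0, 0, -0.04, 0, 0, -0.96, -1]
    - [0, 0, -0.04, 0, 0, -0.96, -1]
    - [0, 0, -0.04, 0, 0, -0.96, -1]
    - [0, 0, -0.04, 0, 0, -0.96, -1]
    - [0, 0, -0.04, 0, 0, -0.96, -1]
    - [0, 0, -0.04, 0, 0, -0.96, -1]

```text
time_s: 13.4
ee_pos: [0.4081, -0.3646, 0.1306]
tcp_rot: [0.9, 0.436, -0.0, -0.001]
ft_force: [1.1, 0.1, 0.0]
finger_gap: 0.079
gripper_force: 78.3
```

Request:
send_rows:
  steps:
    - [0, 0, -0.04, 0, 0, -0.96, -1]
    - [0, 0, -0.04, 0, 0, -0.96, -1]
    - [0, 0, -0.04, 0, 0, -0.96, -1]
    - [0, 0, -0.04, 0, 0, -0.96, -1]
    - [0, 0, -0.04, 0, 0, -0.96, -1]
    - [0, 0, -0.04, 0, 0, -0.96, -1]
    - [0, 0, -0.04, 0, 0, -0.96, -1]
    - [0, 0, -0.04, 0, 0, -0.96, -1]
    - [0, 0, -0.04, 0, 0, -0.96, -1]
    - [0, 0, -0.04, 0, 0, -0.96, -1]

```text
time_s: 14.4
ee_pos: [0.4081, -0.3646, 0.1406]
tcp_rot: [0.671, 0.741, 0.0, -0.001]
ft_force: [-1.0, 0.4, -1.6]
finger_gap: 0.083
gripper_force: 78.3
```

Request:
send_rows:
  steps:
    - [0, 0, -0.04, 0, 0, -0.96, -1]
    - [0, 0, -0.04, 0, 0, -0.96, -1]
    - [0, 0, -0.04, 0, 0, -0.96, -1]
    - [0, 0, -0.04, 0, 0, -0.96, -1]
    - [0, 0, -0.04, 0, 0, -0.96, -1]
    - [0, 0, -0.04, 0, 0, -0.96, -1]
    - [0, 0, -0.04, 0, 0, -0.96, -1]
    - [0, 0, -0.04, 0, 0, -0.96, -1]
    - [0, 0, -0.04, 0, 0, -0.96, -1]
    - [0, 0, -0.04, 0, 0, -0.96, -1]

```text
time_s: 15.4
ee_pos: [0.4081, -0.3646, 0.1506]
tcp_rot: [0.345, 0.939, 0.0, -0.001]
ft_force: [-0.3, 0.9, -1.7]
finger_gap: 0.082
gripper_force: 78.3
```

Request:
send_rows:
  steps:
    - [0, 0, -0.04, 0, 0, -0.96, -1]
    - [0, 0, -0.04, 0, 0, -0.96, -1]
    - [0, 0, -0.04, 0, 0, -0.96, -1]
    - [0, 0, -0.04, 0, 0, -0.96, -1]
    - [0, 0, -0.04, 0, 0, -0.96, -1]
    - [0, 0, -0.04, 0, 0, -0.96, -1]
    - [0, 0, -0.04, 0, 0, -0.96, -1]
    - [0, 0, -0.04, 0, 0, -0.96, -1]
    - [0, 0, -0.04, 0, 0, -0.96, -1]
    - [0, 0, -0.04, 0, 0, -0.96, -1]

```text
time_s: 16.4
ee_pos: [0.4082, -0.3646, 0.1606]
tcp_rot: [-0.032, 0.999, 0.001, -0.001]
ft_force: [-0.1, -0.2, -0.6]
finger_gap: 0.079
gripper_force: 78.3
```

Run:
```python
from h import *
st(); print(delta([.653,.009,.162]))
```

```text
t 16.4 p [ 0.4082 -0.3646  0.1606] head -176.33615735283664 zax [-0.0012  0.0014 -1.    ] j [-0.7961  0.3628  1.6092  0.0001  1.1715 -2.4309] F [-0.1159 -0.2077 -0.6097] gap 0.07865071200559004 gf 78.32691170275211
[-268.2046  357.2088   -1.19  ]
```

Request:
send_rows:
  steps:
    - [-0.67, 0.893, 0, 0, 0, 0, -1]
    - [-0.67, 0.893, 0, 0, 0, 0, -1]
    - [-0.67, 0.893, 0, 0, 0, 0, -1]
    - [-0.67, 0.893, 0, 0, 0, 0, -1]
    - [-0.67, 0.893, 0, 0, 0, 0, -1]
    - [-0.67, 0.893, 0, 0, 0, 0, -1]
    - [-0.67, 0.893, 0, 0, 0, 0, -1]
    - [-0.67, 0.893, 0, 0, 0, 0, -1]

```text
time_s: 17.2
ee_pos: [0.5315, -0.1773, 0.1606]
tcp_rot: [-0.03, 1.0, 0.0, -0.001]
ft_force: [0.0, -0.1, -1.4]
finger_gap: 0.079
gripper_force: 78.4
```

Request:
send_rows:
  steps:
    - [-0.67, 0.893, 0, 0, 0, 0, -1]
    - [-0.67, 0.893, 0, 0, 0, 0, -1]
    - [-0.67, 0.893, 0, 0, 0, 0, -1]
    - [-0.67, 0.893, 0, 0, 0, 0, -1]
    - [-0.67, 0.893, 0, 0, 0, 0, -1]
    - [-0.67, 0.893, 0, 0, 0, 0, -1]
    - [-0.67, 0.893, 0, 0, 0, 0, -1]
    - [-0.67, 0.893, 0, 0, 0, 0, -1]

```text
time_s: 18.0
ee_pos: [0.6544, 0.0091, 0.1603]
tcp_rot: [-0.03, 1.0, 0.0, -0.001]
ft_force: [0.8, -0.6, -1.5]
finger_gap: 0.073
gripper_force: 78.4
```

Request:
send_rows:
  steps:
    - [0, 0, 0.6, 0, 0, 0, -1]
    - [0, 0, 0.6, 0, 0, 0, -1]
    - [0, 0, 0.6, 0, 0, 0, -1]
    - [0, 0, 0.6, 0, 0, 0, -1]
    - [0, 0, 0.4, 0, 0, 0, -1]
    - [0, 0, 0, 0, 0, 0, -1]
    - [0, 0, 0, 0, 0, 0, -1]

```text
time_s: 18.7
ee_pos: [0.6543, 0.0077, 0.092]
tcp_rot: [-0.03, 1.0, -0.0, 0.0]
ft_force: [0.3, 0.2, -1.2]
finger_gap: 0.077
gripper_force: 78.4
```

Run:
```python
from h import *
st(); snap("wrist","w4"); P=cloud("w4")
m=(P[...,2]>.085)&(P[...,2]<.13);m[:, :200]=0;m[:,320:]=0; m[235:]=0
q=P[m];print(m.sum(),q.min(0),q.max(0),np.median(q[:,2]))
for v in(5,60,120,180): print(P[v,262])
```

```text
t 18.7 p [0.6543 0.0077 0.092 ] head -176.5348697929574 zax [ 0.0003 -0.     -1.    ] j [-0.0442  0.6621  1.3264  0.      1.1527 -1.6755] F [ 0.3301  0.2291 -1.1538] gap 0.07737914541136115 gf 78.39329548180103
13014 [ 0.5482 -0.0084  0.0992] [0.6392 0.0174 0.1132] 0.11018489408824955
[0.551  0.003  0.1104]
[0.5688 0.0041 0.109 ]
[0.5895 0.0054 0.111 ]
[0.6121 0.0068 0.1104]
```

Request:
send_rows:
  steps:
    - [0, 0, 0.3, 0, 0, 0, -1]
    - [0, 0, 0.25, 0, 0, 0, -1]
    - [0, 0, 0.1, 0, 0, 0, -1]
    - [0, 0, 0.06, 0, 0, 0, -1]
    - [0, 0, 0, 0, 0, 0, -1]
    - [0, 0, 0, 0, 0, 0, -1]

```text
time_s: 19.35
ee_pos: [0.6542, 0.0079, 0.0742]
tcp_rot: [-0.03, 1.0, -0.0, 0.0]
ft_force: [0.5, 0.1, -1.2]
finger_gap: 0.077
gripper_force: 78.4
```

Request:
send_rows:
  steps:
    - [0, 0, 0.02, 0, 0, 0, -1]
    - [0, 0, 0, 0, 0, 0, -1]
    - [0, 0, 0, 0, 0, 0, -0.6]
    - [0, 0, 0, 0, 0, 0, -0.2]
    - [0, 0, 0, 0, 0, 0, 0.3]
    - [0, 0, 0, 0, 0, 0, 0.3]
    - [0, 0, -0.2, 0, 0, 0, 0.3]
    - [0, 0, -0.8, 0, 0, 0, 0.3]
    - [0, 0, -0.8, 0, 0, 0, 0.3]
    - [0, 0, -0.8, 0, 0, 0, 0.3]

```text
time_s: 20.35
ee_pos: [0.6541, 0.0079, 0.1397]
tcp_rot: [-0.03, 1.0, -0.0, 0.0]
ft_force: [-0.1, 0.3, 0.0]
finger_gap: 0.653
gripper_force: 0.0
```

Request:
send_rows:
  steps:
    - [0, 0, -0.8, 0, 0, 0, -1]
    - [0, 0, -0.8, 0, 0, 0, -1]
    - [0, 0, -0.8, 0, 0, 0, -1]
    - [0, 0, 0, 0, 0, 0, -1]
    - [0, 0, 0, 0, 0, 0, -1]
    - [0, 0, 0, 0, 0, 0, -1]

```text
time_s: 20.95
ee_pos: [0.6537, 0.0079, 0.1973]
tcp_rot: [-0.03, 1.0, 0.0, -0.001]
ft_force: [0.1, 0.5, -0.4]
finger_gap: -0.002
gripper_force: 0.0
```

Run:
```python
from h import *
st(); print(delta([.451,-.0734,.085])); snap("wrist","w5"); snap("top","t5")
P=cloud("w5")
m=((P[...,2]>.085)&(P[...,2]<.1)).astype(np.uint8);m[240:]=0
k,l,s,c=cv2.connectedComponentsWithStats(m); i=1+np.argmax(s[1:,4]); q=P[l==i]; print(s[i],q.min(0),q.max(0),cv2.minAreaRect(q[:,:2].astype(np.float32)))
m=(P[...,2]<.085)
a=load("w5")[0]; b=cv2.resize(load("t5")[0][130:250,165:305],(280,240)); o=np.zeros((384,792,3),np.uint8); o[:,:512]=a;o[:240,512:]=b;cv2.imwrite("pics/c5.png",o)
```

```text
t 20.95 p [0.6537 0.0079 0.1973] head -176.51712516091112 zax [-0.0017  0.0001 -1.    ] j [-0.0439  0.5608  1.2316  0.      1.3509 -1.6755] F [ 0.0779  0.4963 -0.4319] gap -0.0020655104106095112 gf 0.0
[207.1075 -68.8758 112.6731]
[ 244   33   33  205 4039] [ 0.542  -0.0086  0.085 ] [0.6972 0.0173 0.0945] ((0.6197728514671326, 0.006510474719107151), (0.15515761077404022, 0.022406557574868202), 3.0299932956695557)
```

View pics/c5.png

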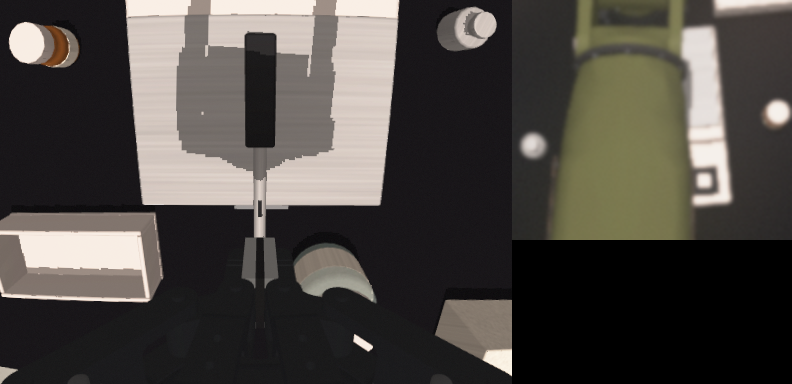

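The sampler lies flat on the pan, let go: the handle is at (260,33–147) with the shank behind it. On to the record key.

Request:
send_rows:
  steps:
    - [0.92, -0.306, 0.2, 0, 0, 0, -1]
    - [0.92, -0.306, 0.2, 0, 0, 0, -1]
    - [0.92, -0.306, 0.2, 0, 0, 0, -1]
    - [0.92, -0.306, 0.2, 0, 0, 0, -1]
    - [0.92, -0.306, 0.2, 0, 0, 0, -1]
    - [0.92, -0.306, 0.2, 0, 0, 0, -1]
    - [0.92, -0.306, 0.2, 0, 0, 0, -1]
    - [0.92, -0.306, 0.2, 0, 0, 0, -1]
    - [0.92, -0.306, 0.2, 0, 0, 0, -1]

```text
time_s: 21.95
ee_pos: [0.4505, -0.0736, 0.1529]
tcp_rot: [-0.03, 1.0, 0.0, -0.0]
ft_force: [0.0, -0.1, -0.8]
finger_gap: -0.002
gripper_force: 0.0
```

Request:
send_rows:
  steps:
    - [0, 0, 1, 0, 0, 0, -1]
    - [0, 0, 1, 0, 0, 0, -1]
    - [0, 0, 1, 0, 0, 0, -1]
    - [0, 0, 0, 0, 0, 0, -1]
    - [0, 0, 0, 0, 0, 0, -1]

```text
time_s: 22.45
ee_pos: [0.4517, -0.0734, 0.0788]
tcp_rot: [-0.03, 1.0, 0.0, -0.0]
ft_force: [0.1, 0.7, 0.5]
finger_gap: 0.002
gripper_force: 0.0
```

Request:
send_rows:
  steps:
    - [0, 0, 0.3, 0, 0, 0, -1]
    - [0, 0, 0.3, 0, 0, 0, -1]
    - [0, 0, 0.3, 0, 0, 0, -1]
    - [0, 0, 0.34, 0, 0, 0, -1]
    - [0, 0, 0, 0, 0, 0, -1]
    - [0, 0, 0, 0, 0, 0, -1]

```text
time_s: 23.05
ee_pos: [0.4519, -0.0734, 0.0474]
tcp_rot: [-0.03, 1.0, -0.0, 0.0]
ft_force: [-0.7, -0.1, 5.3]
finger_gap: -0.0
gripper_force: 2.3
```

Request:
send_rows:
  steps:
    - [0, 0, 0.02, 0, 0, 0, -1]
    - [0, 0, 0, 0, 0, 0, -1]
    - [0, 0, 0, 0, 0, 0, -1]
    - [0, 0, -1, 0, 0, 0, -1]
    - [0, 0, -1, 0, 0, 0, -1]
    - [0, 0, -1, 0, 0, 0, -1]
    - [0, 0, -1, 0, 0, -1, -1]

```text
time_s: 23.75
ee_pos: [0.4515, -0.0734, 0.1476]
tcp_rot: [-0.071, 0.998, 0.0, -0.0]
ft_force: [-0.4, -0.5, -0.2]
finger_gap: -0.0
gripper_force: 0.0
```

Request:
send_rows:
  steps:
    - [-0.335, 0.983, -0.18, 0, 0, 0, -1]
    - [-0.335, 0.983, -0.18, 0, 0, 0, -1]
    - [-0.335, 0.983, -0.18, 0, 0, 0, -1]
    - [-0.335, 0.983, -0.18, 0, 0, 0, -1]
    - [-0.335, 0.983, -0.18, 0, 0, 0, -1]
    - [-0.335, 0.983, -0.18, 0, 0, 0, -1]
    - [-0.335, 0.983, -0.18, 0, 0, 0, -1]
    - [-0.335, 0.983, -0.18, 0, 0, 0, -1]

```text
time_s: 24.55
ee_pos: [0.4905, 0.1318, 0.1827]
tcp_rot: [-0.07, 0.998, -0.0, -0.0]
ft_force: [0.7, -0.9, 0.4]
finger_gap: 0.004
gripper_force: 0.0
```

Request:
send_rows:
  steps:
    - [-0.335, 0.983, -0.18, 0, 0, 0, -1]
    - [-0.335, 0.983, -0.18, 0, 0, 0, -1]
    - [-0.335, 0.983, -0.18, 0, 0, 0, -1]
    - [-0.335, 0.983, -0.18, 0, 0, 0, -1]
    - [-0.335, 0.983, -0.18, 0, 0, 0, -1]
    - [-0.335, 0.983, -0.18, 0, 0, 0, -1]
    - [-0.335, 0.983, -0.18, 0, 0, 0, -1]
    - [-0.335, 0.983, -0.18, 0, 0, 0, -1]
    - [0, 0, 0, 0, 0, 0, -1]
    - [0, 0, 0, 0, 0, 0, -1]

```text
time_s: 25.55
ee_pos: [0.529, 0.3348, 0.2181]
tcp_rot: [-0.071, 0.997, -0.0, -0.001]
ft_force: [-0.5, -0.0, 0.5]
finger_gap: 0.0
gripper_force: 0.0
```

Run:
```python
from h import *
st(); snap("wrist","w6")
```

```text
t 25.55 p [0.529  0.3348 0.2181] head -171.89080832632084 zax [-0.001  -0.0006 -1.    ] j [ 0.5058  0.4815  1.3017 -0.0001  1.3595 -1.2065] F [-0.4548 -0.0005  0.4948] gap 0.0003847538841579911 gf 0.0
```

View pics/w6.png

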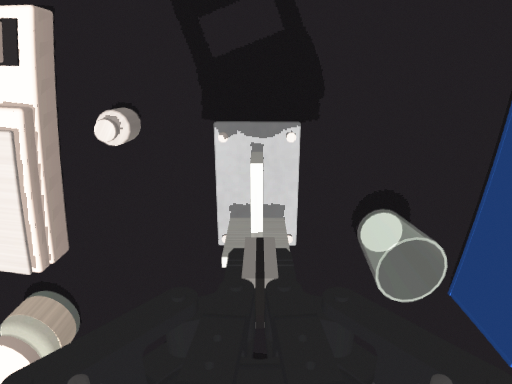

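The view shows the holder base at (215–300,122–246) and the ledge at column 257, rows 150–235. The plate is partly behind the fingers. I'll fit the ledge line, the base and the plate.

```bash
cat > hold.py <<'E'
from h import *
P=cloud("w6"); 
L=(P[...,2]>.058)&(P[...,2]<.069)&(abs(P[...,1]-.335)<.03); L[:145]=0; L[236:]=0; L[:,:245]=0; L[:,270:]=0
q=P[L]; r=cv2.minAreaRect(q[:,:2].astype(np.float32)); print("ledge",L.sum(),np.median(q[:,2]),r,q.min(0),q.max(0))
rows=[(P[v,:,:2][L[v]]).mean(0) for v in range(155,230) if L[v].sum()>5]; rows=np.array(rows)
a,b=np.polyfit(rows[:,0],rows[:,1],1); yaw=np.arctan(a); print("yaw",np.degrees(yaw),"y at .56",a*.56+b, "rms",np.std(rows[:,1]-a*rows[:,0]-b))
B=(P[...,2]>.004)&(P[...,2]<.016); B[:118]=0;B[250:]=0;B[:,:205]=0;B[:,310:]=0
B=cv2.morphologyEx(B.astype(np.uint8),cv2.MORPH_OPEN,np.ones((3,3)))
im=load("w6")[0]; B[(im.max(2)<60)]=0
q=P[B>0]; r=cv2.minAreaRect(q[:,:2].astype(np.float32)); print("base",np.median(q[:,2]),r)
# edges of base per row
ed=[]
for v in range(160,200):
    u=np.where(B[v])[0]
    ed.append((P[v,u[0],:2]+P[v,u[-1],:2])/2)
ed=np.array(ed); a2,b2=np.polyfit(ed[:,0],ed[:,1],1); print("base mid: yaw",np.degrees(np.arctan(a2)),"y at .56",a2*.56+b2)
T=(P[...,2]>.092)&(P[...,2]<.106)&(abs(P[...,1]-.34)<.05)&(P[...,0]>.58)&(P[...,0]<.63)
q=P[T]; print("plate",T.sum(),q.min(0),q.max(0)); 
ax=np.array([np.cos(yaw),np.sin(yaw)]); print("plate along",np.percentile(q[:,:2]@ax,[2,10,50,90,98]))
F=(P[...,2]>.02)&(P[...,2]<.095)&(P[...,0]>.57)&(P[...,0]<.63)&(abs(P[...,1]-.34)<.03); q=P[F]; q=q[(abs(q[:,:2]@[-ax[1],ax[0]]-np.dot([.56,a*.56+b],[-ax[1],ax[0]]))>.008)]
print("face along",len(q),np.percentile(q[:,:2]@ax,[5,25,50,75,95]))
E
python3 hold.py
```

```text
ledge 952 0.06329162154911508 ((0.5558481216430664, 0.33584344387054443), (0.07204937189817429, 0.011507177725434303), 8.19653606414795) [0.5196 0.3257 0.0596] [0.5921 0.3466 0.0654]
yaw 7.915214159978019 y at .56 0.33660686592278005 rms 4.973141455837614e-05
base 0.009806295759713535 ((0.5592005252838135, 0.3367520272731781), (0.14052452147006989, 0.09040626138448715), 8.016260147094727)
base mid: yaw 7.693623964382339 y at .56 0.33678827943801026
plate 77 [0.5979 0.3118 0.0921] [0.6087 0.3171 0.1012]
plate along [0.6357 0.6358 0.638  0.6445 0.646 ]
face along 1077 [0.6353 0.6356 0.6358 0.636  0.6363]
```

Run:
```python
from h import *
P=cloud("w5"); M=(P[...,2]>.0885)&(P[...,2]<.096); M[150:]=0; M[:,:240]=0; M[:,:280]&=True; M[:,282:]=0
q=P[M]; print(np.median(q[:,2]),cv2.minAreaRect(q[:,:2].astype(np.float32)))
rows=np.array([P[v,:,:2][M[v]].mean(0) for v in range(42,140) if M[v].sum()>8]); a,b=np.polyfit(rows[:,0],rows[:,1],1)
print(np.degrees(np.arctan(a)),"y at .597",a*.597+b)
```

```text
0.0917286315174614 ((0.5821756720542908, 0.004596264101564884), (0.07987439632415771, 0.022396476939320564), 3.2188098430633545)
3.150411822988263 y at .597 0.005387480856460236
```

Request:
send_rows:
  steps:
    - [0, 0, 0, 0, 0, 0.535, 1]
    - [0, 0, 0, 0, 0, 0.535, 1]
    - [-0.141, -0.951, 0.2, 0, 0, 0, 1]
    - [-0.141, -0.951, 0.2, 0, 0, 0, 1]
    - [-0.141, -0.951, 0.2, 0, 0, 0, 1]
    - [-0.141, -0.951, 0.2, 0, 0, 0, 1]
    - [-0.141, -0.951, 0.2, 0, 0, 0, 1]
    - [-0.141, -0.951, 0.2, 0, 0, 0, 1]
    - [-0.141, -0.951, 0.2, 0, 0, 0, 1]

```text
time_s: 26.5
ee_pos: [0.5629, 0.168, 0.1837]
tcp_rot: [-0.027, 1.0, -0.0, -0.0]
ft_force: [0.2, -0.1, 0.0]
finger_gap: 1.001
gripper_force: 0.0
```

Request:
send_rows:
  steps:
    - [-0.141, -0.951, 0.2, 0, 0, 0, 1]
    - [-0.141, -0.951, 0.2, 0, 0, 0, 1]
    - [-0.141, -0.951, 0.2, 0, 0, 0, 1]
    - [-0.141, -0.951, 0.2, 0, 0, 0, 1]
    - [-0.141, -0.951, 0.2, 0, 0, 0, 1]
    - [-0.141, -0.951, 0.2, 0, 0, 0, 1]
    - [-0.141, -0.951, 0.2, 0, 0, 0, 1]
    - [0, 0, 0, 0, 0, 0, 1]
    - [0, 0, 0, 0, 0, 0, 1]

```text
time_s: 27.4
ee_pos: [0.5964, 0.0043, 0.1489]
tcp_rot: [-0.027, 1.0, 0.0, -0.0]
ft_force: [0.0, 0.3, 0.1]
finger_gap: 1.001
gripper_force: 0.0
```

Run:
```python
from h import *
st(); print(delta([.597,.0054,.0725]))
```

```text
t 27.4 p [0.5964 0.0043 0.1489] head -176.93362663314082 zax [-0.0004  0.0001 -1.    ] j [-0.0541  0.4779  1.4733  0.0001  1.1908 -1.6785] F [0.004  0.3382 0.0805] gap 1.0006917503125405 gf 0.0
[-0.6695  1.0147 76.398 ]
```

Request:
send_rows:
  steps:
    - [0, 0.04, 0.8, 0, 0, 0, 1]
    - [0, 0, 0.8, 0, 0, 0, 1]
    - [0, 0, 0.8, 0, 0, 0, 1]
    - [0, 0, 0.4, 0, 0, 0, 1]
    - [0, 0, 0.2, 0, 0, 0, 1]
    - [0, 0, 0, 0, 0, 0, 1]
    - [0, 0, 0, 0, 0, 0, 1]

```text
time_s: 28.1
ee_pos: [0.5972, 0.0062, 0.0749]
tcp_rot: [-0.028, 1.0, -0.0, 0.001]
ft_force: [-0.1, -0.0, 1.0]
finger_gap: 1.001
gripper_force: 0.0
```

Request:
send_rows:
  steps:
    - [0, 0, 0, 0, 0, 0, -1]
    - [0, 0, 0, 0, 0, 0, -1]
    - [0, 0, 0, 0, 0, 0, -1]
    - [0, 0, 0, 0, 0, 0, -1]
    - [0, 0, 0, 0, 0, 0, -1]
    - [0, 0, 0, 0, 0, 0, -1]
  newtons: 60

```text
time_s: 28.7
ee_pos: [0.597, 0.0061, 0.0744]
tcp_rot: [-0.028, 1.0, -0.0, 0.0]
ft_force: [-0.7, 0.3, 4.0]
finger_gap: 0.238
gripper_force: 59.7
```

Request:
send_rows:
  steps:
    - [0, 0, -0.3, 0, 0, 0, -1]
    - [0, 0, -0.9, 0, 0, 0, -1]
    - [0, 0, -0.9, 0, 0, 0, -1]
    - [0, 0, -0.9, 0, 0, 0, -1]
    - [0, 0, -0.6, 0, 0, -0.527, -1]
    - [0, 0, 0, 0, 0, -0.527, -1]

```text
time_s: 29.3
ee_pos: [0.5975, 0.0061, 0.1667]
tcp_rot: [-0.071, 0.998, -0.0, 0.002]
ft_force: [-0.2, 0.1, -0.2]
finger_gap: 0.24
gripper_force: 58.9
```

Request:
send_rows:
  steps:
    - [0.319, 0.95, 0, 0, 0, 0, -1]
    - [0.319, 0.95, 0, 0, 0, 0, -1]
    - [0.319, 0.95, 0, 0, 0, 0, -1]
    - [0.319, 0.95, 0, 0, 0, 0, -1]
    - [0.319, 0.95, 0, 0, 0, 0, -1]
    - [0.319, 0.95, 0, 0, 0, 0, -1]
    - [0.319, 0.95, 0, 0, 0, 0, -1]

```text
time_s: 30.0
ee_pos: [0.5177, 0.1638, 0.1643]
tcp_rot: [-0.07, 0.998, 0.0, -0.0]
ft_force: [-0.2, -0.2, -1.3]
finger_gap: 0.239
gripper_force: 58.9
```

Request:
send_rows:
  steps:
    - [0.319, 0.95, 0, 0, 0, 0, -1]
    - [0.319, 0.95, 0, 0, 0, 0, -1]
    - [0.319, 0.95, 0, 0, 0, 0, -1]
    - [0.319, 0.95, 0, 0, 0, 0, -1]
    - [0.319, 0.95, 0, 0, 0, 0, -1]
    - [0.319, 0.95, 0, 0, 0, 0, -1]
    - [0.319, 0.95, 0, 0, 0, 0, -1]
    - [0, 0, 0, 0, 0, 0, -1]
    - [0, 0, 0, 0, 0, 0, -1]

```text
time_s: 30.9
ee_pos: [0.4398, 0.3199, 0.1641]
tcp_rot: [-0.07, 0.998, -0.0, -0.0]
ft_force: [0.6, -0.6, -2.5]
finger_gap: 0.241
gripper_force: 59.0
```

Run:
```python
from h import *
s=st(); print(delta([.4407,.3201,.15])); snap("wrist","w7"); P=cloud("w7")
Rm=R.from_quat(s["tcp_rot"]).as_matrix(); Q=(P-s["ee_pos"])@Rm
M=(abs(Q[...,1])<.016)&(abs(Q[...,2])<.03)&(Q[...,0]<.1)&(Q[...,0]>-.02); M[:, :150]=0
print("px",M.sum())
for v in range(20,240,20):
    u=np.where(M[v])[0]
    if len(u)>4: print(v,len(u),Q[v,u].mean(0)*1e3, (Q[v,u[0],1]*1e3,Q[v,u[-1],1]*1e3))
snap("scene","s7"); S=cloud("s7"); Q=(S-s["ee_pos"])@Rm
M=(abs(Q[...,1])<.012)&(abs(Q[...,2])<.03)&(Q[...,0]<-.03)&(Q[...,0]>-.16); print("scene shank",M.sum(),np.array(np.where(M)).mean(1)); q=Q[M]*1e3
if len(q)>9:
    print(q.min(0),q.max(0),q[np.argsort(q[:,0])][::max(1,len(q)//12)])
```

```text
t 30.9 p [0.4398 0.3199 0.1641] head -171.94801939457705 zax [-0.0002 -0.0003 -1.    ] j [ 0.5615  0.3506  1.6169 -0.0002  1.1743 -1.1497] F [ 0.629  -0.5635 -2.54  ] gap 0.2408162867429864 gf 59.001392126083374
[-0.9471  0.1063 14.1267]
px 10296
140 49 [54.7063  0.5133 -2.1842] (np.float64(-9.68314706213343), np.float64(10.593260651780383))
160 58 [ 49.6371   0.7184 -17.4598] (np.float64(-10.094298801549025), np.float64(11.626283261528375))
180 56 [ 41.8085   0.7151 -17.4225] (np.float64(-9.945375142955818), np.float64(11.323935031744117))
200 56 [ 33.6639   0.7257 -17.3147] (np.float64(-10.123597679448862), np.float64(11.615866453201013))
220 54 [ 25.3068   0.7085 -17.4997] (np.float64(-9.887847817021864), np.float64(11.444686476941227))
scene shank 85 [118.3529 327.2588]
[-135.9517   -7.6821  -13.5462] [-31.0371   5.3377  -0.5865] [[-135.9517   -0.5787   -7.7511]
 [-125.2445    5.0239   -7.9638]
 [-116.1832   -0.3517  -10.9453]
 [-109.9875   -2.4347   -9.3473]
 [-101.1354   -6.6989   -7.7697]
 [ -92.2974   -4.4695   -6.7138]
 [ -83.4476   -2.3704   -5.7595]
 [ -74.3058   -1.1879   -9.2741]
 [ -66.1536   -0.8338   -9.625 ]
 [ -58.4813   -1.5758  -10.7826]
 [ -48.1657   -4.6212  -12.039 ]
 [ -42.082    -6.34     -6.2833]
 [ -31.0371   -1.6961   -7.294 ]]
```

The handle is straight and level in the grip (axis 6.4 mm above the TCP, 0.7 mm sideways by the camera). I'll lower it in front of the eye, then check position and force.

Request:
send_rows:
  steps:
    - [0, -0.02, 0.9, 0, 0, 0, -1]
    - [0, 0, 0.9, 0, 0, 0, -1]
    - [0, 0, 0.9, 0, 0, 0, -1]
    - [0, 0, 0.7, 0, 0, 0, -1]
    - [0, 0, 0.4, 0, 0, 0, -1]
    - [0, 0, 0, 0, 0, 0, -1]
    - [0, 0, 0, 0, 0, 0, -1]
    - [0, 0, 0, 0, 0, 0, -1]

```text
time_s: 31.8
ee_pos: [0.4405, 0.3195, 0.07]
tcp_rot: [-0.07, 0.998, 0.0, 0.001]
ft_force: [1.0, 0.0, -1.2]
finger_gap: 0.242
gripper_force: 59.0
```

Run:
```python
from h import *
s=st(); ax=np.array([.9904,.138]); e=np.array([.5942,.3415]); d=s["ee_pos"][:2]-e; print("along",d@ax*1e3,"lat",d@[-ax[1],ax[0]]*1e3)
snap("wrist","w8"); P=cloud("w8"); Rm=R.from_quat(s["tcp_rot"]).as_matrix(); Q=(P-s["ee_pos"])@Rm*1e3
snap("scene","s8"); a=load("w8")[0]; b=load("s8")[0][95:195,280:400]; o=np.zeros((384,792,3),np.uint8); o[:,:512]=a; o[:233,512:]=cv2.resize(b,(280,233)); cv2.imwrite("pics/c8.png",o)
S=cloud("s8"); 
for n,T in(("w",P),("s",S)):
    D=(T[...,:2]-e); al=D@ax; la=D@np.array([-ax[1],ax[0]]); M=(abs(la)<.012)&(al>-.125)&(al<-.01)&(T[...,2]>.071)&(T[...,2]<.09)
    if n=="w": M[235:]=0
    print(n,M.sum()); i=np.argsort(al[M])[::max(1,M.sum()//10)]; print(np.c_[al[M][i],la[M][i],T[M][i][:,2]]*1e3)
```

```text
t 31.8 p [0.4405 0.3195 0.07  ] head -172.01702112020402 zax [ 0.0013  0.0008 -1.    ] j [ 0.5601  0.475   1.6876  0.      0.9774 -1.15  ] F [ 1.0267  0.01   -1.224 ] gap 0.24154340078318337 gf 59.02376890182495
along -155.21843434749786 lat -0.6042157016124236
w 0
[]
s 75
[[-123.991    -0.2444   71.8843]
 [-113.7612   -4.7112   79.4486]
 [-104.3189    1.5407   75.7428]
 [ -94.5114    0.2047   72.2325]
 [ -85.6601   -2.0251   77.8946]
 [ -75.2489    0.5039   81.4384]
 [ -65.149     5.1316   79.0677]
 [ -56.6326   -3.9766   84.317 ]
 [ -48.0318   -1.4127   73.5061]
 [ -36.1679   -2.9752   80.4133]
 [ -27.3918   -2.6153   75.6008]]
```

View pics/c8.png

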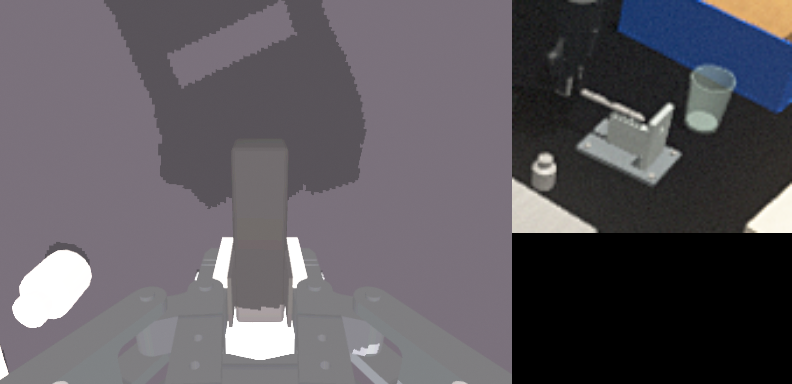

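The shank is aligned over the ledge just in front of the plate. I'm starting the insertion gently.

Request:
send_rows:
  steps:
    - [-0.3, 0, 0.04, 0, 0, 0, -1]
    - [-0.3, 0, 0, 0, 0, 0, -1]
    - [-0.3, 0, 0, 0, 0, 0, -1]
    - [-0.3, 0, 0, 0, 0, 0, -1]
    - [-0.3, 0, 0, 0, 0, 0, -1]
    - [0, 0, 0, 0, 0, 0, -1]

```text
time_s: 32.5
ee_pos: [0.4781, 0.3246, 0.0679]
tcp_rot: [-0.069, 0.998, 0.0, 0.0]
ft_force: [0.1, -0.1, -1.1]
finger_gap: 0.241
gripper_force: 59.0
```

Request:
send_rows:
  steps:
    - [-0.3, 0, -0.03, 0, 0, 0, -1]
    - [-0.3, 0, 0, 0, 0, 0, -1]
    - [-0.2, 0, 0, 0, 0, 0, -1]
    - [0, 0, 0, 0, 0, 0, -1]
    - [0, 0, 0, 0, 0, 0, -1]

```text
time_s: 33.0
ee_pos: [0.4969, 0.3273, 0.0686]
tcp_rot: [-0.07, 0.998, -0.0, -0.0]
ft_force: [-0.4, -0.8, -1.6]
finger_gap: 0.241
gripper_force: 59.0
```

Run:
```python
from h import *
for i in range(3):
    s=st(); snap("wrist","w9")
P=cloud("w9"); ax=np.array([.9904,.138]); e=np.array([.5942,.3415])
D=P[...,:2]-e; al=D@ax; la=D@np.array([-ax[1],ax[0]])
for v in range(150,240,20):
    M=(abs(la[v])<.02)&(P[v,:,2]>.06)&(P[v,:,2]<.095); u=np.where(M)[0]
    if len(u): print(v,al[v,u].mean()*1e3,la[v,u[0]]*1e3,la[v,u[-1]]*1e3,np.median(P[v,u,2])*1e3)
```

```text
t 33.0 p [0.4969 0.3273 0.0686] head -172.00780020336995 zax [-0.0003 -0.0001 -1.    ] j [ 0.5209  0.5739  1.5337  0.0001  1.0343 -1.1894] F [-0.3955 -0.8249 -1.5769] gap 0.24088632619204572 gf 59.023141264915466
t 33.05 p [0.4968 0.3273 0.0687] head -172.00119909777337 zax [-0.0003 -0.0002 -1.    ] j [ 0.521   0.5737  1.5339  0.      1.0343 -1.1894] F [-0.5425  0.1995 -1.4258] gap 0.24107708062367267 gf 59.02301609516144
t 33.1 p [0.4968 0.3273 0.0687] head -172.00110786523825 zax [-0.0002 -0.0001 -1.    ] j [ 0.5211  0.5736  1.534  -0.      1.0343 -1.1893] F [-0.6811  0.3282 -1.2496] gap 0.24058962898081288 gf 59.023178815841675
150 -151.7899797764805 -10.697196802603054 10.445524688694846 85.59031522422922
170 -144.19997154815889 -10.874635281275797 10.573454572079514 86.14224480826726
190 -136.1935260972472 -10.609284738830125 10.844776534040465 86.01745255615388
210 -127.88945556541655 -10.989769774384724 10.681044157858077 86.08125863162772
230 -119.27866934642385 -10.6984789903459 10.876543188065238 86.01412811244313
```

The handle is centred on the eye axis within 0.2 mm, with its axis at 75.0 mm. Continuing.

Request:
send_rows:
  steps:
    - [-0.4, 0, 0, 0, 0, 0, -1]
    - [-0.4, 0, 0, 0, 0, 0, -1]
    - [-0.4, 0, 0, 0, 0, 0, -1]
    - [-0.4, 0, 0, 0, 0, 0, -1]
    - [-0.4, 0, 0, 0, 0, 0, -1]
    - [-0.4, 0, 0, 0, 0, 0, -1]
    - [-0.2, 0, 0, 0, 0, 0, -1]
    - [0, 0, 0, 0, 0, 0, -1]
    - [0, 0, 0, 0, 0, 0, -1]

```text
time_s: 34.05
ee_pos: [0.5612, 0.3363, 0.0686]
tcp_rot: [-0.07, 0.998, -0.0, -0.0]
ft_force: [0.5, 0.4, -1.1]
finger_gap: 0.242
gripper_force: 59.0
```

Request:
send_rows:
  steps:
    - [-0.08, 0, 0, 0, 0, 0, -1]
    - [-0.08, 0, 0, 0, 0, 0, -1]
    - [-0.06, 0, 0, 0, 0, 0, -1]
    - [0, 0, 0, 0, 0, 0, -1]

```text
time_s: 34.45
ee_pos: [0.5669, 0.3371, 0.0688]
tcp_rot: [-0.07, 0.998, 0.0, 0.0]
ft_force: [-0.4, 0.5, -1.6]
finger_gap: 0.24
gripper_force: 59.0
```

Request:
send_rows:
  steps:
    - [-0.04, 0, 0, 0, 0, 0, -1]
    - [0, 0, 0, 0, 0, 0, -1]

```text
time_s: 34.65
ee_pos: [0.5678, 0.3373, 0.0688]
tcp_rot: [-0.07, 0.998, 0.0, 0.0]
ft_force: [-0.6, -0.1, -2.3]
finger_gap: 0.245
gripper_force: 59.0
```

Request:
send_rows:
  steps:
    - [-0.04, 0, 0, 0, 0, 0, -1]
    - [0, 0, 0, 0, 0, 0, -1]

```text
time_s: 34.85
ee_pos: [0.5688, 0.3374, 0.0688]
tcp_rot: [-0.07, 0.998, 0.0, 0.0]
ft_force: [0.3, 1.1, -2.0]
finger_gap: 0.238
gripper_force: 59.0
```

Request:
send_rows:
  steps:
    - [-0.04, 0, 0, 0, 0, 0, -1]
    - [0, 0, 0, 0, 0, 0, -1]

```text
time_s: 35.05
ee_pos: [0.5694, 0.3376, 0.0687]
tcp_rot: [-0.07, 0.998, -0.0, -0.001]
ft_force: [-3.2, 0.2, 0.8]
finger_gap: 0.245
gripper_force: 59.3
```

Request:
send_rows:
  steps:
    - [-0.04, 0, 0, 0, 0, 0, -1]
    - [0, 0, 0, 0, 0, 0, -1]

```text
time_s: 35.25
ee_pos: [0.5695, 0.3376, 0.0687]
tcp_rot: [-0.07, 0.998, -0.0, -0.002]
ft_force: [-13.0, -4.7, 4.4]
finger_gap: 0.241
gripper_force: 59.9
```

Request:
send_rows:
  steps:
    - [-0.04, 0, 0, 0, 0, 0, -1]
    - [0, 0, 0, 0, 0, 0, -1]

```text
time_s: 35.45
ee_pos: [0.5695, 0.3376, 0.0687]
tcp_rot: [-0.07, 0.998, -0.001, -0.003]
ft_force: [-22.3, -5.9, 10.1]
finger_gap: 0.239
gripper_force: 60.5
```

Contact with the plate is at the expected distance, so the handle is home. I'll relax the push, release and rise.

Request:
send_rows:
  steps:
    - [0.08, 0, 0, 0, 0, 0, -1]
    - [0, 0, 0.02, 0, 0, 0, -1]
    - [0, 0, 0, 0, 0, 0, -1]
    - [0, 0, 0, 0, 0, 0, -0.4]
    - [0, 0, 0, 0, 0, 0, -0.3]
    - [0, 0, 0, 0, 0, 0, 0.2]
    - [0, 0, 0, 0, 0, 0, 0.5]
    - [0, 0, 0, 0, 0, 0, 0.5]
    - [0, 0, 0, 0, 0, 0, 0.5]

```text
time_s: 36.35
ee_pos: [0.5698, 0.3376, 0.0683]
tcp_rot: [-0.07, 0.998, 0.0, 0.0]
ft_force: [-0.5, 0.5, -0.2]
finger_gap: 0.75
gripper_force: 0.0
```

Request:
send_rows:
  steps:
    - [0, 0, -0.4, 0, 0, 0, 0.5]
    - [0, 0, -0.8, 0, 0, 0, 0.5]
    - [0, 0, -0.8, 0, 0, 0, 0.5]
    - [0, 0, -0.8, 0, 0, 0, 0.5]
    - [0.4, 0, -0.8, 0, 0, 0, 0.5]
    - [0.8, 0, -0.8, 0, 0, 0, 0.5]
    - [0.8, 0, -0.4, 0, 0, 0, 0.5]
    - [0, 0, 0, 0, 0, 0, 0.5]
    - [0, 0, 0, 0, 0, 0, 0.5]

```text
time_s: 37.25
ee_pos: [0.5204, 0.3308, 0.1891]
tcp_rot: [-0.07, 0.998, 0.0, 0.001]
ft_force: [0.6, -0.1, -0.1]
finger_gap: 0.75
gripper_force: 0.0
```

Run:
```python
from h import *
s=st(); snap("wrist","w10"); snap("top","t10"); a=load("w10")[0]; b=load("t10")[0][150:240,90:290]; o=np.zeros((384,792,3),np.uint8); o[:,:512]=a; o[:126,512:]=cv2.resize(b,(280,126)); cv2.imwrite("pics/c10.png",o)
P=cloud("w10"); ax=np.array([.9904,.138]); e=np.array([.5942,.3415])
D=P[...,:2]-e; al=D@ax; la=D@np.array([-ax[1],ax[0]])
M=(abs(la)<.016)&(al>-.1)&(al<.0)&(P[...,2]>.08)&(P[...,2]<.092); M[:60]=0
for v in range(0,384,10):
    u=np.where(M[v])[0]
    if len(u)>5: print(v,al[v,u].mean()*1e3,la[v,u[0]]*1e3,la[v,u[-1]]*1e3,np.median(P[v,u,2])*1e3)
```

```text
t 37.25 p [0.5204 0.3308 0.1891] head -171.98908073852363 zax [ 0.0011  0.0005 -1.    ] j [ 0.5068  0.4818  1.3695 -0.0001  1.289  -1.2038] F [ 0.6157 -0.1256 -0.1483] gap 0.7500512477687372 gf 0.0
180 -80.14965269758218 -8.528849963918368 9.146376805086248 80.41773203032193
190 -73.64414799985754 -9.931895940791415 10.586607690104822 85.22493547246518
200 -65.62242980752998 -10.063735296544577 10.719378837605722 85.28626838563073
210 -57.29030887576246 -10.207461182577449 10.782280789490983 85.18681833150998
220 -48.9753628206008 -10.279313175294773 10.899701477568577 85.1982826401279
230 -40.35190508705126 -10.454882746165195 11.11499290175307 85.2482553572807
240 -31.57122229819135 -10.49021911956273 11.242486932466196 85.18112179297344
250 -22.66476202904424 -10.622703055679168 11.368678706290414 85.47845547301417
260 -13.563218333482425 -9.881422614146622 10.562838391708578 85.37349423883897
270 -4.175817686945563 -9.993040023082974 10.744852447035955 85.3360404159229
```

View pics/c10.png

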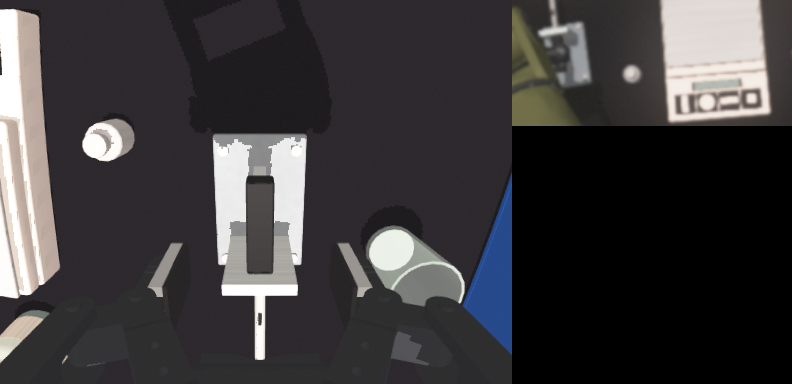

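The picture shows the handle on the ledge, flush against the plate at (260,272). The shank comes out behind the plate, the handle is level at 85.3 mm, and the sideways error is 0.3 mm. The gripper is clear, so I'm handing in.

```bash
python3 -c "
from cell import arm
print(arm.sign_off())"
```

```text
the job is handed in; nothing more can be done
None
```

The whole job was carried out and handed in at about 37 s: wake and zero keys pressed, sampler laid flat on the pan and let go, record key pressed, then the shank put through the eye with the handle home against the plate on the ledge; the judge returned no verdict.

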